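# Put the punch segment back and close the heavy lid of the press-brake tooling case

### The arm

A 6-joint arm with a two-finger parallel gripper is mounted at the origin on the work surface. World frame = base frame: x ahead of the robot, y to its left, z up, the work surface at z = 0. Lengths are in m, angles in degrees, forces in N, time in s.
With the tool pointing down it reaches from about 0.4 to 0.825 m from the base axis. Payload 7 kg.
Tool frame: the origin (TCP) lies between the finger pads; the fingertips stand 25 mm ahead of it and the grasp point (between the pads) lies 6 mm ahead of it; z points along the fingers, y is the line along which they close (so a half turn about z gives the same grasp; the last joint's range is limited). The gripper opens to 88 mm and grips with 3 to 60 N. Pads are 19 mm wide; open, the fingers measure 130 mm over their backs; the gripper's body (78 mm by 193 mm) begins 47 mm behind the grasp point.
Start: joints at [-52.477, 20.546, 0.682, 0, -70.136, -16.507], TCP at [0.242, -0.63, 0.252] pointing down, gripper open.
Joint ranges: [-176.03, 176.03], [-82.01, 121.73], [-58.28, 71.71], [-173.87, 95.51], [-174.79, -0.11], [-173.66, 173.66]. Speed limits (degrees/s): [136.94, 136.94, 172.46, 180, 180, 180].

### API

Orientations are given as [roll, pitch, yaw] about the fixed x, y, z axes, in that order (R = Rz(yaw) Ry(pitch) Rx(roll)).
In Python, from plant import status, optics, job gives the robot as it stands. The module is installed in compiled form; this text tells all that it offers.
- The arm moves only by the shell command python3 -m pendant 'ROWS'. ROWS is a JSON list of rows, 1 to 8 of them, each an object with the fields sx, sy, sz (the shift in m), spin (a turn about the tool's z in degrees), jaw (the finger opening in m); a field left out counts as zero (the opening has to be given); each row is the pose to reach, as a shift and turn from the pose commanded when the command began, along the tool's axes at that moment; what a row does not reach only later rows make up. A row lasts 1/8 s, in which the tool goes at most 0.0625 m and 10.7 degrees, less where a joint would pass 70% of its speed; a pose out of reach is approached as far as the arm can. The fingers move at their own pace and stop on an object; the grip force is fixed at half the most. Time passes only in rows, so rows that do not move let the fingers close. It prints the time, the measured TCP pose, the force, the opening and the grip force at its end. Input that does not fit is refused with a message, and nothing moves.
- status.get_obs(): the state, without advancing time (a new reading comes with each control period).
- optics.snapshot(name): name is "scene" or "top" or "wrist"; returns a dict with "frame" (400x640x3 uint8, red, green, blue), "z_map" (400x640 float32, m along the optical axis (not along the pixel's ray), 0 where there is no reading), "fovy" (degrees; the focal length in pixels is half the picture's height over the tangent of half this angle, whatever the lens; pixels are square), "cx", "cy" (the principal point, pixels), "R" (3x3) and "t" (3): a world point X has camera coordinates R X + t; the wrist camera has in their place "T_tool_cam" (4x4, takes a point from camera to tool coordinates, whose origin is the TCP and whose axes are the flange's). Camera axes: x right, y down, z forward; pixel columns grow to the right and rows downward; lengths in m; the calibration is good to about 2 mm. A picture is of the moment at which its call begins: read the wrist's pose just before it.
- job.close_job(): hands the job in; it is judged then, once.
The state is a dict: "clock": time; "joint_pos": joint angles; "qvel": joint speeds; "tau": joint torques, N m; "tool_pos": TCP position; "orientation": TCP orientation; "force": force on the tool from outside, world axes, zero at the start; "moment": the same for the moment, N m; "opening": finger opening in m; "gripper_force": force on a finger pad.
Only numpy, scipy, OpenCV 4.12 (cv2) and the standard library are available. Lean on these libraries where they do the work, as an engineer would, in place of code of your own. Each camera call takes 0.05 s, during which the arm holds its last target. There are 200 camera calls.

### The job

Put the press-brake punch segment from the bench stand back into the empty bay of the tooling case, nose down, upright and fully seated. Then close the case: lower its heavy hinged lid gently, so that it never slams, and press it down through its rubber catches until it is felt to sit firmly on its stop buffers, without forcing it hard against them. Leave the other tools on the bench and in the case where they are.

Things in the scene. Friction and masses are not known exactly. Their poses are not given: they have to be found in the camera images.
- segment: steel punch segment to put away, standing nose down in the middle slot of the stand; 75 mm tall, 28 mm long (y), 0.26 kg. Profile across x, symmetrical: nose 10 mm wide, 20 mm high, at the bottom; body 24 mm wide from 20 to 57 mm up (grip it here); tang 13 mm wide from 57 to 75 mm. Origin: centre of the nose's underside; z up.
- stand: low grey plastic stand on the bench, fixed, 100 mm (x) by 151 mm (y), 30 mm high, with three slots in a row along y (45 mm apart); the segment's shoulders rest on its top. Origin: centre of its underside.
- case: blue steel tooling case, fixed, open on top, 200 mm across (x), 280 mm long (y), rim 92 mm above the bench, walls 4 mm. Hinge along its +x side; -x is its front. Inside, a timber block (top 30 mm above the bench) holds five bays in a row along y, 45 mm apart, at x = -35 mm; a liner up to 38 mm high fills the hinge side. Origin: centre of its underside.
- bay (a point): in the one empty bay (a slot 14 mm in x, 33 mm in y, 26 mm deep; the nose goes in, the shoulders rest on its edges): where the origin of a seated segment belongs, 10 mm above the bench, 20 mm below the block's top. Axes as the case's; a segment's x lies along the case's x, either way round.
- hinge (a point): middle of the lid's hinge axis, at the case's +x side, 94 mm above the bench; the axis runs along the case's y. On the open lid two catch tongues, 24 mm wide, jut 26 mm out of its inner face, 186 mm from this axis and 85 mm either side of its middle.
- lid (a joint): lid angle, rad: 0 level; home, bedded on its stop buffers, is anywhere from 0.01 to 0.06 by the buffers' setting; 0.09 to 0.10 resting on its catches, free edge some 18 mm up; 1.57 upright; 1.85 back stop. Starts open, about upright. The stiff hinge (0.4 N m friction) lets it stand from about 1.25 to 1.75 rad; below that it falls shut by its weight if nothing holds it.
- cover: the lid: grey steel pan, 200 mm from hinge to free edge, 280 mm long, 14 mm thick, about 1.3 kg (varies 15 percent). Two sprung rubber-faced catches grip tongues under its free edge below that: its weight does not close it, it takes some 3 to 12 N more at the free edge to slide it home, where it stays. Origin: middle of the hinge axis; at angle 0 axes as the case's, the lid along -x.
- pull (a point): middle of the lid's red pull bar: round, 12 mm thick, free over 110 mm, parallel to the hinge, 242 mm from the hinge axis, 42 mm beyond the lid's free edge (36 mm of free space between), 7 mm above the lid's underside plane. Closed, it is 103 to 115 mm above the bench and stands out in front of the case.
- lid_mid (a point): a point on the lid's outer face, 20 mm in from the middle of the free edge: a good place to press with closed fingers. A push of 15 to 20 N here beds the lid on its buffers; there the force rises steeply, and 40 N on the buffers is forcing it.
- buffers: brass bushes in the front corners of the case's rim (189 mm from the hinge) that carry the two height-adjustable rubber stop buffers on which the closed lid beds. The buffers' tops stand 96 to 105 mm above the bench, set differently each time and not measured: the stop is found by feel. Origin: the case's.
- seated_0: another segment of the same kind, already in its bay: leave alone.
- seated_1: another segment, already in its bay: leave alone.
- seated_2: another segment, already in its bay next to the empty one: leave alone.
- seated_3: another segment, already in its bay next to the empty one: leave alone.
- vdie: dark steel V die, 50 x 160 x 50 mm, on the bench: leave alone.
- bracket: bent aluminium angle bracket, 90 x 110 x 50 mm: leave alone.
- caliper: digital caliper, 200 mm long: leave alone.
- hexkey: T-handle hex key with a red grip, 140 mm long: leave alone.
- oiler: white oil bottle with a red cap, 56 mm across, 150 mm tall: leave alone.
- protractor: steel bevel protractor, 90 mm disc with a 200 mm blade: leave alone.
Not all that is in view belongs to the job. What is shaped like the segment but orange is not meant.

How it is judged (in metres and radians):
On the way, in this order (a step that is already met when the one before it is completed fails the run):
1. the segment stands seated in the empty bay and is let go, the lid still open (distance between segment and bay below 0.006 m and angle between segment's own z axis and vertical below 0.08 rad and contact force between the fingers and segment below 0.1 N and value of joint lid above 1.2 rad), for 0.2 s.
2. the lid has been lowered onto its catches (value of joint lid below 0.12 rad), for 0.1 s.
At the end, for the whole second after the job is handed in: the lid is home: bedded on its stop buffers (pressing on them with more than 1.5 N) and released, with the segment standing seated in the bay (origin within 6 mm of its point, within 0.08 rad of upright) (contact force between cover and buffers above 1.5 N and distance between segment and bay below 0.006 m and angle between segment's own z axis and vertical below 0.08 rad and linear speed of segment below 0.02 m/s); the robot touches nothing.
It fails at once if the lid slams: closing faster than 1.5 rad/s in the lower part of its swing (below 0.6 rad) (value of joint lid below 0.6 rad and velocity of joint lid below -1.5 rad/s).
It fails at once if the lid is forced against its stop buffers with more than 40 N (contact force between cover and buffers above 40 N).
It fails at once if another segment in the case is disturbed (moved more than 12 mm) (distance of any of seated_0, seated_1, seated_2, seated_3 from where it was at the start of the episode above 0.012 m).
It fails at once if another tool on the bench is moved more than 30 mm (distance of any of vdie, bracket, caliper, hexkey, oiler, protractor from where it was at the start of the episode above 0.03 m).
It also fails if it takes over 72 s, if anything falls off the work surface, if the arm or the gripper's body presses on something with over 40 N, if the wrist force passes 120 N, or if a joint passes its speed limit or range.

## Working session

There is one attempt and no reset: what is moved stays moved. The work goes in short steps, Python scripts to look and compute and a shell command to move; the robot and the scene stay as the last step left them, time stands still between calls to the robot, and variables do not carry over. Pictures are saved under pics/ and viewed, at most 10 in all, crops included, and the job is handed in when it is done.

```bash
mkdir -p pics
cat > h.py <<'E'
import numpy as np, cv2
from plant import status, optics
from scipy.spatial.transform import Rotation as Ro
def snap(n):
    o=status.get_obs(); s=optics.snapshot(n)
    f=200/np.tan(np.radians(s["fovy"])/2)
    if "R" in s: R=np.array(s["R"]);t=np.array(s["t"]); A=R.T; b=-R.T@t
    else:
        T=np.array(s["T_tool_cam"]); Rt=Ro.from_euler('xyz',o["orientation"],degrees=True).as_matrix()
        A=Rt@T[:3,:3]; b=Rt@T[:3,3]+np.array(o["tool_pos"])
    v,u=np.mgrid[:400,:640]; z=s["z_map"]
    P=np.stack([(u-s["cx"])/f*z,(v-s["cy"])/f*z,z],-1)@A.T+b
    P[z==0]=np.nan
    np.savez('/tmp/%s.npz'%n,P=P,A=A,b=b,f=f,c=[s["cx"],s["cy"]],im=s["frame"])
    return s["frame"],P,A,b
def save(im,n): cv2.imwrite('pics/'+n,im[...,::-1])
E
python3 - <<'E'
from h import *
a,P,A,b=snap("scene"); c,Q,A2,b2=snap("top")
save(a,"scene.png"); save(c,"top.png"); print(b,b2); print(status.get_obs())
E
```

```text
[1.52706039 0.50893151 1.0830738 ] [ 0.31469012 -0.01619274  1.41285014]
{'clock': 0.1, 'joint_pos': array([-5.24775375e+01,  2.05856348e+01,  6.40426737e-01, -1.91119064e-02,
       -7.01365933e+01, -1.65073800e+01]), 'qvel': array([-0.02287095,  0.03366262,  0.03318437,  0.08214111,  0.00201876,
       -0.0184047 ]), 'tau': array([-1.54722653e-03, -5.84164774e+01,  2.93750435e+01,  7.01559395e+00,
        1.01078401e-02, -8.15171256e-05]), 'tool_pos': array([ 0.24191274, -0.62973425,  0.25074184]), 'orientation': array([ 1.79916465e+02, -6.01814767e-03, -1.58991420e+02]), 'force': array([ 0.14358403,  0.14389802, -0.19719389]), 'moment': array([ 0.01122483, -0.0047035 , -0.00751161]), 'gripper_force': 0.0, 'opening': 0.08805301694043122}
```

View pics/scene.png

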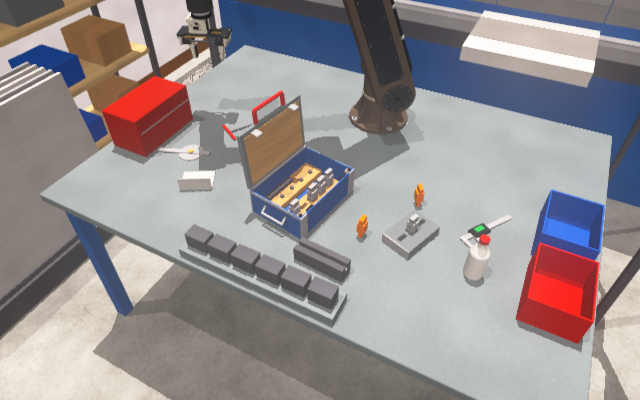

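View pics/top.png

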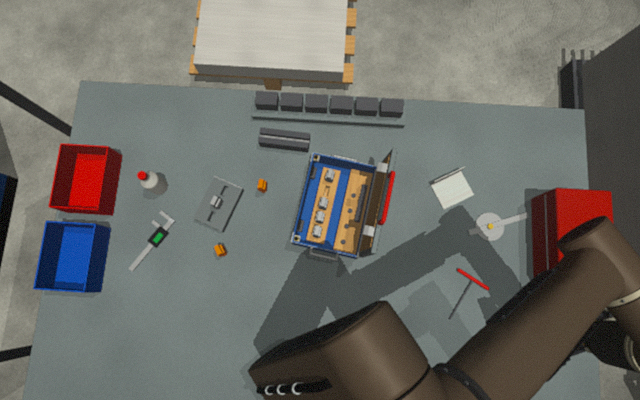

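The scene view shows the segment in the grey stand at (413,222), the open case at (300,190) and its lid upright. In the top view the stand is at (218,204), the case at (343,206) with its hinge on the right, and the pull bar at (388,197).

Run:
```python
from h import *
d=np.load('/tmp/top.npz');P=d['P'];im=d['im']
for u,v in [(218,190),(215,201),(343,160),(388,197),(330,176),(318,232),(312,155),(292,240)]: print(u,v,P[v,u].round(4))
Q=np.load('/tmp/scene.npz')['P']
for nm,X in (('top',P),('scene',Q)):
    c=P[204,218]
    m=(np.hypot(X[...,0]-c[0],X[...,1]-c[1])<.12)&(abs(X[...,2]-.03)<.006)
    p=X[m]; r=cv2.minAreaRect((p[:,:2]*1000).astype(np.float32)); print(nm,'stand',m.sum(),r,np.median(p[:,2]))
    m=(np.hypot(X[...,0]-c[0],X[...,1]-c[1])<.06)&(X[...,2]>.062); p=X[m]
    print('seg',m.sum(),p.mean(0) if m.sum() else 0,cv2.minAreaRect((p[:,:2]*1000).astype(np.float32)),np.percentile(p[:,2],[50,95]))
    c=P[206,343]
    m=(np.hypot(X[...,0]-c[0],X[...,1]-c[1])<.22)&(abs(X[...,2]-.092)<.006); p=X[m]
    print('rim',m.sum(),cv2.minAreaRect((p[:,:2]*1000).astype(np.float32)),np.median(p[:,2]))
k=im[130:280,180:420]; save(cv2.resize(k,(800,500),interpolation=cv2.INTER_CUBIC),'crop.png')
```

```text
218 190 [0.5968 0.3285 0.0281]
215 201 [0.5517 0.3208 0.0805]
343 160 [ 0.6995 -0.0577  0.0954]
388 197 [ 0.5422 -0.1647  0.3368]
330 176 [ 0.65   -0.0213  0.0838]
318 232 [0.4775 0.0044 0.0783]
312 155 [0.7096 0.0374 0.0951]
292 240 [0.4476 0.0791 0.0909]
top stand 1278 ((556.942626953125, 326.18475341796875), (102.42545318603516, 150.16856384277344), 69.91511535644531) 0.029724780368907133
seg 78 [0.55320118 0.32327466 0.07857743] ((553.7557983398438, 323.7435607910156), (19.11063575744629, 28.455486297607422), 68.63968658447266) [0.0821546  0.08777267]
rim 671 ((567.4484252929688, -37.324951171875), (202.72434997558594, 283.75262451171875), 80.47062683105469) 0.09192444742860895
scene stand 1068 ((555.8369750976562, 326.76007080078125), (103.74222564697266, 155.12298583984375), 70.01004028320312) 0.030487367482278982
seg 97 [0.55730894 0.32842828 0.07705553] ((556.8500366210938, 329.2401428222656), (24.431018829345703, 34.60396194458008), 47.332427978515625) [0.07933484 0.0874006 ]
rim 763 ((565.1038208007812, -37.88426208496094), (209.5928192138672, 288.5104675292969), 80.65423583984375) 0.09139102342981664
```

View pics/crop.png

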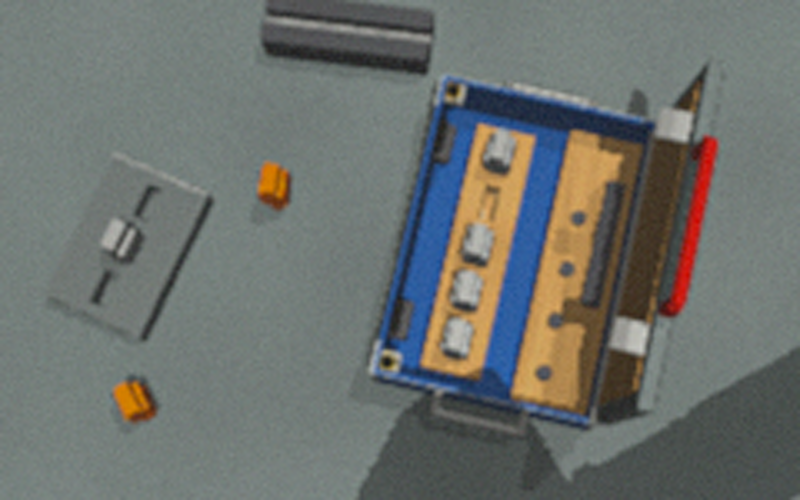

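The top crop shows the empty bay at crop (488,203), second from the far end. Case yaw is about -99.5° and the stand and segment lie along 70°. I'll fly high to the stand first.

```bash
python3 -m pendant '[{"sx":-0.04, "sy":0.03, "sz":-0.05, "jaw":0.088}, {"sx":-0.08, "sy":0.06, "sz":-0.1, "spin":-10, "jaw":0.088}, {"sx":-0.12, "sy":0.09, "sz":-0.14, "spin":-20, "jaw":0.088}, {"sx":-0.16, "sy":0.13, "sz":-0.17, "spin":-30, "jaw":0.088}, {"sx":-0.21, "sy":0.16, "sz":-0.17, "spin":-40, "jaw":0.088}, {"sx":-0.26, "sy":0.2, "sz":-0.17, "spin":-50, "jaw":0.088}, {"sx":-0.3, "sy":0.24, "sz":-0.17, "spin":-60, "jaw":0.088}, {"sx":-0.34, "sy":0.28, "sz":-0.17, "spin":-70, "jaw":0.088}]'
```

```text
clock: 1.1
tool_pos: [0.4586, -0.2466, 0.4213]
orientation: [180.0, 0.0, -88.7]
force: [1.7, -0.9, -0.2]
opening: 0.0874
gripper_force: 0.0
```

```bash
python3 -m pendant '[{"sx":-0.06, "sy":-0.03, "spin":-10, "jaw":0.088}, {"sx":-0.12, "sy":-0.06, "spin":-20, "jaw":0.088}, {"sx":-0.18, "sy":-0.08, "spin":-30, "jaw":0.088}, {"sx":-0.24, "sy":-0.1, "spin":-40, "jaw":0.088}, {"sx":-0.3, "sy":-0.11, "spin":-50, "jaw":0.088}, {"sx":-0.36, "sy":-0.11, "spin":-60, "jaw":0.088}, {"sx":-0.42, "sy":-0.11, "spin":-69, "jaw":0.088}, {"sx":-0.48, "sy":-0.11, "sz":0.03, "spin":-69, "jaw":0.088}]'
python3 -m pendant '[{"sx":-0.02, "sy":0.05, "sz":0.04, "jaw":0.088}, {"sx":-0.035, "sy":0.09, "sz":0.08, "jaw":0.088}, {"sx":-0.035, "sy":0.09, "sz":0.12, "jaw":0.088}, {"sx":-0.035, "sy":0.09, "sz":0.14, "jaw":0.088}, {"sx":-0.035, "sy":0.09, "sz":0.14, "jaw":0.088}]'
python3 - <<'E'
from h import *
a,P,A,b=snap("wrist"); save(a,"w1.png"); print(b,A.round(2))
E
```

```text
clock: 2.1
tool_pos: [0.5601, 0.2287, 0.3963]
orientation: [-179.8, -0.1, -19.8]
force: [0.8, -0.1, 0.8]
opening: 0.0878
gripper_force: 0.0
clock: 2.72
tool_pos: [0.4952, 0.153, 0.2534]
orientation: [179.8, 0.1, -20.0]
force: [0.1, -0.8, 0.8]
opening: 0.0879
gripper_force: 0.0
[0.57308923 0.12429506 0.3853965 ] [[-0.34 -0.89 -0.29]
 [-0.94  0.33  0.1 ]
 [ 0.    0.31 -0.95]]
```

View pics/w1.png

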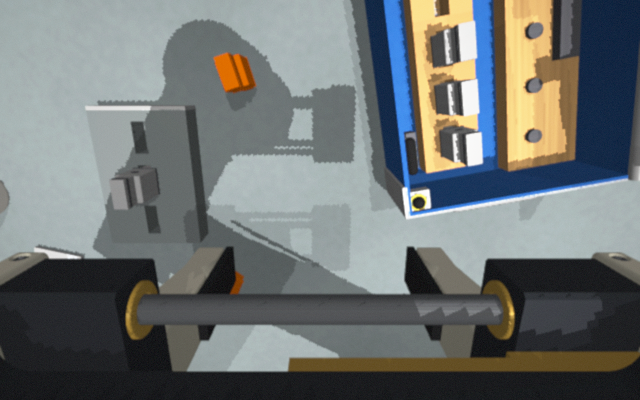

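The wrist view shows the segment at (135,185), the stand around it, the case at upper right and the fingers along the bottom. The camera sits about 83 mm along tool +x.

```bash
cat >> h.py <<'E'
def tab(P,c,r,z0,z1,trim=1):
    m=(np.hypot(P[...,0]-c[0],P[...,1]-c[1])<r)&(P[...,2]>z0)&(P[...,2]<z1); p=P[m]
    if len(p)<5: return len(p)
    return len(p),p.mean(0).round(4),cv2.minAreaRect((p[:,:2]*1000).astype(np.float32)),np.median(p[:,2]).round(4)
E
python3 - <<'E'
from h import *
P=np.load('/tmp/wrist.npz')['P']
print('stand',tab(P,(.557,.326),.11,.025,.034))
print('tang',tab(P,(.555,.325),.04,.081,.1)); print('body',tab(P,(.555,.325),.04,.05,.073)); print('all',tab(P,(.555,.325),.04,.04,.1))
E
```

```text
stand (10787, array([0.561 , 0.3217, 0.0285]), ((555.4912719726562, 327.038818359375), (101.67227935791016, 149.62550354003906), 69.98207092285156), np.float64(0.0285))
tang (473, array([0.554 , 0.3259, 0.0834]), ((553.86669921875, 326.2657775878906), (14.740729331970215, 28.0277156829834), 69.10330963134766), np.float64(0.0834))
body (609, array([0.5535, 0.3183, 0.0625]), ((553.6030883789062, 326.36151123046875), (24.9871883392334, 28.651355743408203), 69.22589874267578), np.float64(0.0646))
all (1423, array([0.5539, 0.3209, 0.0691]), ((553.6096801757812, 326.3590087890625), (24.9871883392334, 28.974117279052734), 69.22589874267578), np.float64(0.0693))
```

```bash
python3 -m pendant '[{"sy":-0.05, "sz":0.01, "jaw":0.07}, {"sx":-0.004, "sy":-0.1, "sz":0.03, "jaw":0.07}, {"sx":-0.004, "sy":-0.15, "sz":0.06, "jaw":0.07}, {"sx":-0.004, "sy":-0.183, "sz":0.09, "jaw":0.07}, {"sx":-0.004, "sy":-0.183, "sz":0.11, "jaw":0.07}, {"sx":-0.004, "sy":-0.183, "sz":0.11, "jaw":0.07}]'
python3 - <<'E'
from h import *
P=snap("wrist")[1]
print(status.get_obs()['tool_pos'],status.get_obs()['orientation'])
print('tang',tab(P,(.555,.325),.04,.08,.1)); print('all',tab(P,(.555,.325),.04,.04,.1))
E
```

```text
clock: 3.52
tool_pos: [0.5547, 0.3271, 0.1439]
orientation: [179.9, 0.1, -20.0]
force: [1.0, -0.7, 0.0]
opening: 0.0702
gripper_force: 0.0
[0.55529587 0.32721782 0.1454419 ] [ 1.79977951e+02 -1.43380192e-02 -1.99609291e+01]
tang (955, array([0.5547, 0.3266, 0.0838]), ((553.8081665039062, 326.6949462890625), (13.010315895080566, 28.732078552246094), 69.62531280517578), np.float64(0.0839))
all (2038, array([0.5578, 0.3254, 0.0726]), ((553.9405517578125, 326.6341552734375), (23.74626350402832, 28.934499740600586), 70.24336242675781), np.float64(0.0748))
```

```bash
python3 -m pendant '[{"sx":-0.001, "sy":0.001, "sz":0.03, "jaw":0.07}, {"sx":-0.001, "sy":0.001, "sz":0.06, "jaw":0.07}, {"sx":-0.001, "sy":0.001, "sz":0.084, "jaw":0.07}, {"sx":-0.001, "sy":0.001, "sz":0.084, "jaw":0.07}, {"sx":-0.001, "sy":0.001, "sz":0.084, "jaw":0.04}, {"sx":-0.001, "sy":0.001, "sz":0.084, "jaw":0.02}, {"sx":-0.001, "sy":0.001, "sz":0.084, "jaw":0.01}, {"sx":-0.001, "sy":0.001, "sz":0.084, "jaw":0.01}]'
python3 -m pendant '[{"jaw":0.01}, {"jaw":0.01}]'
```

```text
clock: 4.58
tool_pos: [0.5538, 0.3265, 0.0614]
orientation: [-180.0, -0.0, -20.0]
force: [0.3, -0.0, 0.2]
opening: 0.0355
gripper_force: 0.0
clock: 4.82
tool_pos: [0.5539, 0.3268, 0.0611]
orientation: [-180.0, -0.0, -20.0]
force: [-0.4, 0.6, 1.0]
opening: 0.0237
gripper_force: 30.0
```

```bash
python3 -m pendant '[{"sz":-0.04, "jaw":0.01}, {"sz":-0.09, "jaw":0.01}, {"sz":-0.14, "jaw":0.01}, {"sx":0.015, "sy":0.045, "sz":-0.14, "spin":-4, "jaw":0.01}, {"sx":0.03, "sy":0.09, "sz":-0.14, "spin":-8, "jaw":0.01}, {"sx":0.045, "sy":0.135, "sz":-0.14, "spin":-10.5, "jaw":0.01}, {"sx":0.062, "sy":0.18, "sz":-0.14, "spin":-10.5, "jaw":0.01}, {"sx":0.078, "sy":0.225, "sz":-0.14, "spin":-10.5, "jaw":0.01}]'
python3 -m pendant '[{"sx":0.01, "sy":0.05, "jaw":0.01}, {"sx":0.016, "sy":0.085, "jaw":0.01}, {"sx":0.016, "sy":0.085, "jaw":0.01}, {"sx":0.016, "sy":0.085, "jaw":0.01}, {"sx":0.016, "sy":0.085, "jaw":0.01}]'
python3 - <<'E'
from h import *
a,P,A,b=snap("wrist"); save(a,"w2.png"); print(status.get_obs()['tool_pos'],status.get_obs()['orientation'])
E
```

```text
clock: 5.82
tool_pos: [0.5493, 0.0865, 0.2004]
orientation: [180.0, 0.1, -9.5]
force: [2.4, 0.1, -1.5]
opening: 0.0239
gripper_force: 30.0
clock: 6.45
tool_pos: [0.5518, 0.0024, 0.2007]
orientation: [180.0, 0.0, -9.4]
force: [0.0, 0.5, -2.9]
opening: 0.0238
gripper_force: 30.0
[0.55180569 0.00253378 0.20076509] [ 1.79997152e+02  1.72604940e-02 -9.42112451e+00]
```

View pics/w2.png

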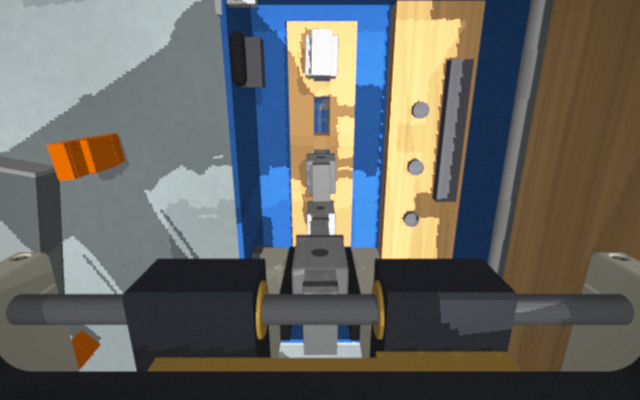

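The wrist view shows the empty bay slot at (321,115), between seated segments at (321,53) and (321,175), and the held segment at (321,290), well aligned in x.

```bash
cat >> h.py <<'E'
def slot(name='wrist',zt=None):
    d=np.load('/tmp/%s.npz'%name);P=d['P'];im=d['im'].astype(int);A,b,f,c=d['A'],d['b'],float(d['f']),d['c']
    blk=P[70:150,292:312][...,2]; z=np.nanmedian(blk) if zt is None else zt
    v,u=np.mgrid[:400,:640]; D=np.stack([(u-c[0])/f,(v-c[1])/f,np.ones_like(u)],-1)@A.T
    Q=b+D*((z-b[2])/D[...,2])[...,None]
    return P,im,Q,z
E
python3 - <<'E'
from h import *
P,im,Q,z=slot(); print('block z',z)
w=(slice(85,145),slice(305,340))
m=np.zeros((400,640),bool); m[w]=(im[w][...,0]-im[w][...,2])<20
m2=np.zeros((400,640),bool); m2[w]=P[w][...,2]<z-.004
for k in (m,m2):
    n,l,s,ce=cv2.connectedComponentsWithStats(k.astype(np.uint8)); i=1+np.argmax(s[1:,4]); q=Q[l==i]
    print(s[i],cv2.minAreaRect((q[:,:2]*1000).astype(np.float32)),q.mean(0))
# block corners / neighbours
for y in (90,45,0,-45,-90): pass
print('n1',tab(P,(.661,-.018),.03,.08,.1)); print('n2',tab(P,(.572,-.003),.022,.08,.1))
print('rim',tab(P,(.567,-.038),.2,.088,.097))
# held segment
print('held tang',tab(P,(.552,.0025),.03,.2,.24))
E
```

```text
block z 0.028961471475037193
[314  97  15  36 526] ((616.7877807617188, -11.013659477233887), (12.260793685913086, 29.279016494750977), 80.60385131835938) [ 0.61684358 -0.01088435  0.02896147]
[314  96  16  39 623] ((616.2640380859375, -11.378145217895508), (13.171248435974121, 31.8177547454834), 80.59407806396484) [ 0.61644889 -0.01136851  0.02896147]
n1 (892, array([ 0.6604, -0.018 ,  0.0839]), ((660.0950317382812, -18.166831970214844), (12.899693489074707, 28.050643920898438), 80.30123901367188), np.float64(0.084))
n2 (649, array([ 0.5716, -0.003 ,  0.0838]), ((571.0918579101562, -2.735518455505371), (12.956768035888672, 28.46891975402832), 81.07292175292969), np.float64(0.0839))
rim (4944, array([ 0.604 , -0.0357,  0.092 ]), ((555.1923217773438, -36.10920715332031), (203.72589111328125, 260.8760986328125), 80.78491973876953), np.float64(0.0913))
held tang (4748, array([0.5566, 0.0006, 0.2159]), ((551.6535034179688, 1.1529617309570312), (46.201995849609375, 29.863300323486328), 82.00767517089844), np.float64(0.217))
```

```bash
python3 -m pendant '[{"sx":0.03, "sy":0.001, "jaw":0.01}, {"sx":0.0655, "sy":0.0015, "jaw":0.01}, {"sx":0.0655, "sy":0.0015, "sz":0.02, "jaw":0.01}, {"sx":0.0655, "sy":0.0015, "sz":0.05, "jaw":0.01}, {"sx":0.0655, "sy":0.0015, "sz":0.08, "jaw":0.01}, {"sx":0.0655, "sy":0.0015, "sz":0.1, "jaw":0.01}, {"sx":0.0655, "sy":0.0015, "sz":0.1, "jaw":0.01}]'
python3 - <<'E'
from h import *
a,P,A,b=snap("wrist"); save(cv2.resize(a[100:400,220:420],(800,600)*1 if 0 else (400*2-400+0,600),interpolation=cv2.INTER_CUBIC) if 0 else cv2.resize(a[:,200:440],None,fx=1.5,fy=1.5,interpolation=cv2.INTER_CUBIC),"w3.png"); print(status.get_obs()['tool_pos'],status.get_obs()['orientation'])
E
```

```text
clock: 7.38
tool_pos: [0.6151, -0.01, 0.0991]
orientation: [179.9, 0.2, -9.4]
force: [-0.8, 0.6, -2.8]
opening: 0.0236
gripper_force: 30.0
[ 0.61605692 -0.00999848  0.10054114] [ 1.79951927e+02  7.32582570e-02 -9.42136485e+00]
```

View pics/w3.png

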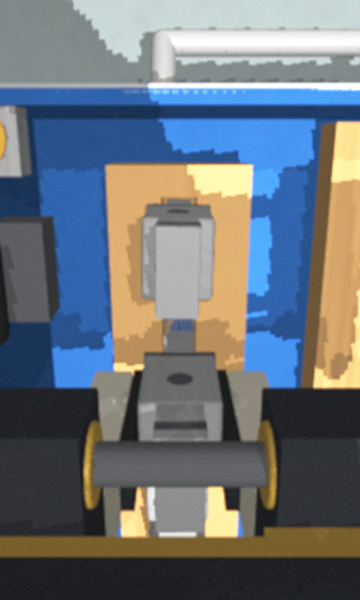

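The held segment (180,400) lines up with the slot (180,325) and the seated neighbour (180,260) in the crop. I'll descend and watch the force.

```bash
python3 -m pendant '[{"sx":0.0005, "sy":0.0005, "sz":0.01, "jaw":0.01}, {"sx":0.0005, "sy":0.0005, "sz":0.018, "jaw":0.01}, {"sx":0.0005, "sy":0.0005, "sz":0.024, "jaw":0.01}, {"sx":0.0005, "sy":0.0005, "sz":0.024, "jaw":0.01}]'; python3 -m pendant '[{"sz":0.004, "jaw":0.01}, {"sz":0.008, "jaw":0.01}, {"sz":0.008, "jaw":0.01}]'
```

```text
clock: 7.92
tool_pos: [0.6163, -0.0112, 0.0764]
orientation: [180.0, 0.1, -9.5]
force: [0.7, -1.0, -3.0]
opening: 0.0238
gripper_force: 30.0
clock: 8.3
tool_pos: [0.6164, -0.0111, 0.0685]
orientation: [180.0, 0.0, -9.5]
force: [0.1, 0.1, -1.8]
opening: 0.0237
gripper_force: 30.0
```

Nose is inside the slot (bottom at about 18 mm, block top at 30 mm) with no contact force.

```bash
python3 -m pendant '[{"sz":0.004, "jaw":0.01}, {"sz":0.0065, "jaw":0.01}, {"sz":0.0065, "jaw":0.01}]'; python3 -m pendant '[{"sz":0.001, "jaw":0.01}, {"sz":0.0015, "jaw":0.01}, {"sz":0.0015, "jaw":0.01}]'
```

```text
clock: 8.68
tool_pos: [0.6164, -0.0111, 0.0621]
orientation: [180.0, 0.0, -9.5]
force: [0.1, 0.9, -3.6]
opening: 0.0237
gripper_force: 30.0
clock: 9.05
tool_pos: [0.6168, -0.0111, 0.0613]
orientation: [-180.0, -0.0, -9.5]
force: [-1.1, 1.1, 0.1]
opening: 0.0235
gripper_force: 30.0
```

```bash
python3 -m pendant '[{"jaw":0.03}, {"jaw":0.04}, {"jaw":0.045}, {"jaw":0.045}, {"sz":-0.02, "jaw":0.045}, {"sz":-0.06, "jaw":0.045}, {"sz":-0.1, "jaw":0.045}, {"sx":-0.02, "sz":-0.14, "jaw":0.045}]'; python3 -m pendant '[{"sx":-0.05, "jaw":0.045}, {"sx":-0.065, "jaw":0.045}, {"sx":-0.065, "jaw":0.045}, {"sx":-0.065, "jaw":0.045}]'
python3 - <<'E'
from h import *
P=snap("wrist")[1]; snap("top");snap("scene")
print('n1',tab(P,(.661,-.018),.025,.08,.1)); print('seg',tab(P,(.616,-.011),.022,.078,.1)); print('n2',tab(P,(.572,-.003),.022,.08,.1))
for n in('top','scene'):
    d=np.load('/tmp/%s.npz'%n);P=d['P'];im=d['im'].astype(int)
    m=(im[...,0]>130)&(im[...,1]<60)&(im[...,2]<60)&(P[...,2]>.25)&(abs(P[...,0]-.55)<.15)&(abs(P[...,1]+.16)<.1)
    p=P[m]; print(n,m.sum(),p.mean(0),p.min(0),p.max(0)); 
    e=np.array([-.165,-.986]); k=np.array([.986,-.165]); q=np.c_[p[:,:2]@k,p[:,:2]@e,p[:,2]]-np.r_[np.array([.5665,-.0376])@k,np.array([.5665,-.0376])@e,0]
    print(np.percentile(q,[1,25,50,75,99],axis=0).round(4))
    m=(abs(P[...,0]-.55)<.2)&(abs(P[...,1]+.16)<.1)&(P[...,2]>.12)&(P[...,2]<.30)
    p=P[m]; q=np.c_[p[:,:2]@k,p[:,:2]@e,p[:,2]]-np.r_[np.array([.5665,-.0376])@k,np.array([.5665,-.0376])@e,0]
    for z in (.14,.18,.22,.26,.28):
        s=q[abs(q[:,2]-z)<.01]; print(z,len(s),np.percentile(s[:,1],[5,50,95]).round(4) if len(s) else '')
E
```

```text
clock: 10.05
tool_pos: [0.5973, -0.0079, 0.2019]
orientation: [180.0, -0.0, -9.5]
force: [-0.4, 0.6, 0.5]
opening: 0.0449
gripper_force: 0.0
clock: 10.55
tool_pos: [0.5336, 0.003, 0.2009]
orientation: [180.0, -0.0, -9.5]
force: [0.1, 0.0, -0.9]
opening: 0.0454
gripper_force: 0.0
n1 (933, array([ 0.6596, -0.0179,  0.0839]), ((659.5739135742188, -18.12450408935547), (13.070341110229492, 27.270668029785156), 79.98059844970703), np.float64(0.0839))
seg (824, array([ 0.6167, -0.0122,  0.0837]), ((616.3886108398438, -12.008966445922852), (13.502645492553711, 27.637319564819336), 81.08381652832031), np.float64(0.0839))
n2 (683, array([ 0.5714, -0.003 ,  0.0839]), ((571.185791015625, -2.7398605346679688), (13.20236587524414, 27.75021743774414), 81.24397277832031), np.float64(0.084))
top 200 [ 0.54207781 -0.16361278  0.33998177] [ 0.47891715 -0.17778669  0.32742317] [ 0.60833443 -0.15003064  0.34578492]
[[-0.0653  0.1238  0.3335]
 [-0.035   0.1258  0.3385]
 [-0.0042  0.1282  0.3401]
 [ 0.0288  0.1307  0.3418]
 [ 0.0608  0.1333  0.3452]]
0.14 79 [0.1017 0.1026 0.106 ]
0.18 87 [0.1049 0.106  0.1088]
0.22 98 [0.1081 0.1092 0.1116]
0.26 116 [0.05   0.1123 0.1148]
0.28 793 [0.0363 0.0948 0.1189]
scene 93 [ 0.52064622 -0.15466806  0.33046932] [ 0.48096198 -0.16705314  0.29621637] [ 0.59667302 -0.14518942  0.34512087]
[[-6.380e-02  1.192e-01  2.968e-01]
 [-5.850e-02  1.209e-01  3.227e-01]
 [-3.880e-02  1.229e-01  3.374e-01]
 [ 2.000e-04  1.243e-01  3.399e-01]
 [ 4.980e-02  1.287e-01  3.441e-01]]
0.14 298 [0.0992 0.1027 0.1067]
0.18 281 [0.1026 0.1058 0.1095]
0.22 274 [0.1055 0.1093 0.1142]
0.26 398 [0.0441 0.1119 0.1168]
0.28 678 [0.0349 0.1123 0.1188]
```

Segment is level and in line with its neighbours, so it is seated. Lid stands at about 1.65 rad, so I go above the pull bar.

```bash
python3 -m pendant '[{"sx":0.01, "sz":-0.06, "jaw":0.05}, {"sx":0.02, "sz":-0.12, "jaw":0.05}, {"sx":0.03, "sz":-0.18, "jaw":0.05}, {"sx":0.039, "sz":-0.22, "jaw":0.05}, {"sx":0.039, "sy":0.05, "sz":-0.22, "jaw":0.05}, {"sx":0.039, "sy":0.1, "sz":-0.22, "jaw":0.05}, {"sx":0.039, "sy":0.15, "sz":-0.22, "jaw":0.05}, {"sx":0.039, "sy":0.16, "sz":-0.22, "jaw":0.05}]'; python3 -m pendant '[{"jaw":0.05}, {"jaw":0.05}]'
python3 - <<'E'
from h import *
a,P,A,b=snap("wrist"); o=status.get_obs(); print(o['tool_pos'],o['orientation']); save(a,'w4.png')
im=a.astype(int); m=(im[...,0]>110)&(im[...,1]<70)&(im[...,2]<70)&(abs(P[...,2]-.335)<.03); p=P[m]; print(m.sum(),np.median(p,0))
R=Ro.from_euler('xyz',o['orientation'],degrees=True).as_matrix(); q=(p-o['tool_pos'])@R; print(np.percentile(q,[1,10,50,90,99],axis=0).round(4))
E
```

```text
clock: 11.7
tool_pos: [0.5447, -0.164, 0.4205]
orientation: [180.0, 0.1, -9.7]
force: [0.7, 0.2, 0.2]
opening: 0.0502
gripper_force: 0.0
clock: 11.95
tool_pos: [0.5453, -0.1606, 0.4206]
orientation: [-180.0, 0.0, -9.5]
force: [0.7, -0.3, -0.6]
opening: 0.0501
gripper_force: 0.0
[ 0.54530071 -0.16044093  0.4206982 ] [-1.79996269e+02  1.62488739e-02 -9.42611602e+00]
2910 [ 0.55996196 -0.16538305  0.33864818]
[[-0.0521 -0.0028  0.0799]
 [-0.0386 -0.0017  0.0808]
 [ 0.0152  0.0024  0.082 ]
 [ 0.0586  0.0071  0.0843]
 [ 0.0673  0.0082  0.0952]]
```

View pics/w4.png

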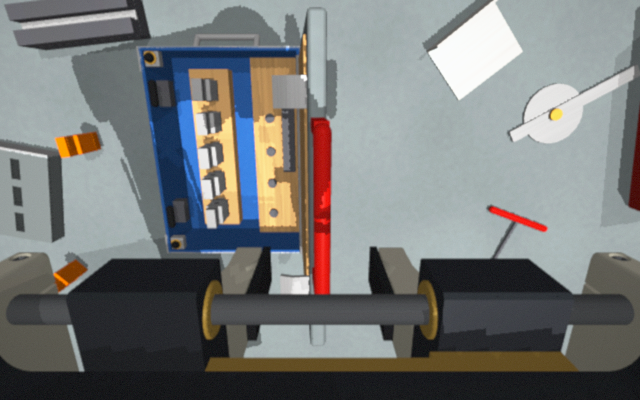

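The view shows all five bays filled and the red bar at (321,200), between the fingers and about 2 mm off centre.

```bash
python3 -m pendant '[{"sy":0.002, "sz":0.03, "jaw":0.05}, {"sy":0.002, "sz":0.06, "jaw":0.05}, {"sy":0.002, "sz":0.08, "jaw":0.05}, {"sy":0.002, "sz":0.08, "jaw":0.05}, {"sy":0.002, "sz":0.08, "jaw":0.03}, {"sy":0.002, "sz":0.08, "jaw":0.015}, {"sy":0.002, "sz":0.08, "jaw":0.005}, {"sy":0.002, "sz":0.08, "jaw":0.005}]';  python3 -m pendant '[{"jaw":0.005}, {"jaw":0.005}]'
python3 -c "
import numpy as np
r=np.hypot(.242,.0067);o=np.arctan2(.0067,.242);t0=1.65
for t in [1.65,1.5,1.35,1.2,1.05,.9,.75,.6,.45,.3,.2,.12,.1,.05]:
    f=lambda t:np.array([-r*np.cos(t+o),-r*np.sin(t+o)])
    print(t,(f(t)-f(t0)).round(4))"
```

```text
clock: 13.0
tool_pos: [0.5446, -0.1633, 0.3413]
orientation: [-180.0, -0.0, -9.5]
force: [0.4, -0.2, 0.3]
opening: 0.0159
gripper_force: 0.0
clock: 13.25
tool_pos: [0.5446, -0.1633, 0.3411]
orientation: [-180.0, -0.0, -9.5]
force: [-1.1, 0.9, 1.3]
opening: 0.0108
gripper_force: 30.0
1.65 [0. 0.]
1.5 [-0.0363 -0.0012]
1.35 [-0.0723  0.0031]
1.2 [-0.1073  0.0127]
1.05 [-0.1404  0.0275]
0.9 [-0.171  0.047]
0.75 [-0.1983  0.0709]
0.6 [-0.2218  0.0985]
0.45 [-0.2408  0.1294]
0.3 [-0.255   0.1628]
0.2 [-0.2617  0.1861]
0.12 [-0.2653  0.2051]
0.1 [-0.2659  0.2099]
0.05 [-0.2672  0.2219]
```

```bash
python3 -m pendant '[{"sy":-0.009, "sz":-0.0006, "jaw":0.005}, {"sy":-0.018, "sz":-0.001, "jaw":0.005}, {"sy":-0.036, "sz":-0.001, "jaw":0.005}, {"sy":-0.054, "sz":0.0005, "jaw":0.005}, {"sy":-0.072, "sz":0.003, "jaw":0.005}, {"sy":-0.09, "sz":0.0074, "jaw":0.005}, {"sy":-0.107, "sz":0.0127, "jaw":0.005}, {"sy":-0.107, "sz":0.0127, "jaw":0.005}]'
```

```text
clock: 14.25
tool_pos: [0.5628, -0.0551, 0.3273]
orientation: [-179.9, 0.0, -9.4]
force: [2.5, 3.6, 1.3]
opening: 0.0107
gripper_force: 30.0
```

```bash
python3 -m pendant '[{"sy":-0.0168, "sz":0.007, "jaw":0.005}, {"sy":-0.0331, "sz":0.0148, "jaw":0.005}, {"sy":-0.0489, "sz":0.0241, "jaw":0.005}, {"sy":-0.0637, "sz":0.0343, "jaw":0.005}, {"sy":-0.0779, "sz":0.0458, "jaw":0.005}, {"sy":-0.091, "sz":0.0582, "jaw":0.005}, {"sy":-0.1032, "sz":0.0717, "jaw":0.005}, {"sy":-0.1032, "sz":0.0717, "jaw":0.005}]'
```

```text
clock: 15.25
tool_pos: [0.5795, 0.0458, 0.2546]
orientation: [-180.0, 0.0, -9.4]
force: [5.3, 3.4, -3.3]
opening: 0.0109
gripper_force: 30.0
```

```bash
python3 -m pendant '[{"sy":-0.0113, "sz":0.0141, "jaw":0.005}, {"sy":-0.0214, "sz":0.0294, "jaw":0.005}, {"sy":-0.0303, "sz":0.045, "jaw":0.005}, {"sy":-0.0379, "sz":0.0616, "jaw":0.005}, {"sy":-0.0445, "sz":0.0784, "jaw":0.005}, {"sy":-0.048, "sz":0.09, "jaw":0.005}, {"sy":-0.048, "sz":0.09, "jaw":0.005}]'
```

```text
clock: 16.12
tool_pos: [0.5874, 0.093, 0.1644]
orientation: [-179.9, 0.0, -9.5]
force: [4.8, 6.6, -3.8]
opening: 0.0109
gripper_force: 30.0
```

```bash
python3 -m pendant '[{"sy":-0.002, "sz":0.008, "jaw":0.005}, {"sy":-0.004, "sz":0.016, "jaw":0.005}, {"sy":-0.0055, "sz":0.024, "jaw":0.005}, {"sy":-0.0068, "sz":0.03, "jaw":0.005}, {"sy":-0.0068, "sz":0.03, "jaw":0.005}]'; python3 -m pendant '[{"sy":-0.0004, "sz":0.002, "jaw":0.005}, {"sy":-0.0006, "sz":0.004, "jaw":0.005}, {"sy":-0.0006, "sz":0.004, "jaw":0.005}]'
```

```text
clock: 16.75
tool_pos: [0.5885, 0.0997, 0.1349]
orientation: [-179.9, -0.0, -9.5]
force: [4.0, 6.9, -5.4]
opening: 0.0112
gripper_force: 30.0
clock: 17.12
tool_pos: [0.5886, 0.1003, 0.1313]
orientation: [-179.9, -0.0, -9.5]
force: [4.4, 7.2, -4.4]
opening: 0.0111
gripper_force: 30.0
```

```bash
python3 -m pendant '[{"sz":0.001, "jaw":0.005}, {"sz":0.002, "jaw":0.005}, {"sz":0.002, "jaw":0.005}]'; python3 -m pendant '[{"sz":0.001, "jaw":0.005}, {"sz":0.0015, "jaw":0.005}, {"sz":0.0015, "jaw":0.005}]'
```

```text
clock: 17.5
tool_pos: [0.5887, 0.1005, 0.1295]
orientation: [-179.9, -0.0, -9.5]
force: [3.0, 7.7, -2.6]
opening: 0.011
gripper_force: 30.0
clock: 17.88
tool_pos: [0.5887, 0.1007, 0.1281]
orientation: [-179.9, -0.0, -9.5]
force: [3.5, 9.9, -1.7]
opening: 0.011
gripper_force: 30.0
```

```bash
python3 -m pendant '[{"sy":-0.001, "sz":0.0005, "jaw":0.005}, {"sy":-0.001, "sz":0.001, "jaw":0.005}, {"sy":-0.001, "sz":0.001, "jaw":0.005}]'; python3 -m pendant '[{"jaw":0.015}, {"jaw":0.024}, {"jaw":0.024}, {"jaw":0.024}]'
python3 - <<'E'
from h import *
P=snap("top")[1]
c=np.array([.566,-.0378]);e=np.array([-.165,-.986]);k=np.array([.986,-.165])
x=(P[...,:2]-c)@e;y=(P[...,:2]-c)@k
m=(abs(x)<.09)&(y>-.12)&(y<.12)&(P[...,2]<.16)&(P[...,2]>.09);s=np.polyfit(x[m],P[...,2][m],1);print(m.sum(),s,np.arctan(s[0]))
E
```

```text
clock: 18.25
tool_pos: [0.5887, 0.1009, 0.127]
orientation: [-179.9, -0.0, -9.5]
force: [3.9, 5.8, -2.6]
opening: 0.011
gripper_force: 30.0
clock: 18.75
tool_pos: [0.5881, 0.0993, 0.1278]
orientation: [180.0, 0.0, -9.5]
force: [0.0, 0.5, -0.7]
opening: 0.0241
gripper_force: 0.0
4574 [-0.09811105  0.11955397] -0.09779805684829879
```

Lid rests on its catches at 0.098 rad. Now up, close the fingers, and over lid_mid.

```bash
python3 -m pendant '[{"sz":-0.02, "jaw":0.024}, {"sz":-0.055, "jaw":0.024}, {"sz":-0.055, "jaw":0}, {"sy":0.03, "sz":-0.055, "jaw":0}, {"sy":0.059, "sz":-0.055, "jaw":0}, {"sy":0.059, "sz":-0.055, "jaw":0}, {"sy":0.059, "sz":-0.04, "jaw":0}, {"sy":0.059, "sz":-0.032, "jaw":0}]'; python3 -m pendant '[{"sz":0.002, "jaw":0}, {"sz":0.004, "jaw":0}, {"sz":0.004, "jaw":0}]'
```

```text
clock: 19.8
tool_pos: [0.5782, 0.0418, 0.1582]
orientation: [180.0, 0.1, -9.5]
force: [0.6, -0.2, 0.3]
opening: 0.0005
gripper_force: 0.0
clock: 20.18
tool_pos: [0.5788, 0.0417, 0.156]
orientation: [180.0, -0.0, -9.5]
force: [0.0, -0.5, 0.3]
opening: 0.0007
gripper_force: 0.0
```

```bash
for i in 1 ; do python3 -m pendant '[{"sz":0.001, "jaw":0}, {"sz":0.002, "jaw":0}, {"sz":0.003, "jaw":0}, {"sz":0.004, "jaw":0}, {"sz":0.004, "jaw":0}]'; done;  python3 -m pendant '[{"sz":0.001, "jaw":0}, {"sz":0.002, "jaw":0}, {"sz":0.002, "jaw":0}]'; python3 -m pendant '[{"sz":0.001, "jaw":0}, {"sz":0.002, "jaw":0}, {"sz":0.002, "jaw":0}]'
```

```text
clock: 20.8
tool_pos: [0.5788, 0.0415, 0.1522]
orientation: [-180.0, -0.0, -9.5]
force: [-0.9, 0.2, 1.7]
opening: 0.0005
gripper_force: 1.0
clock: 21.18
tool_pos: [0.5789, 0.0417, 0.1506]
orientation: [-180.0, -0.0, -9.5]
force: [-2.2, -0.5, 5.5]
opening: 0.0004
gripper_force: 2.8
clock: 21.55
tool_pos: [0.579, 0.0419, 0.1487]
orientation: [-180.0, -0.0, -9.5]
force: [-3.1, 2.6, 5.7]
opening: 0.0005
gripper_force: 3.2
```

```bash
python3 -m pendant '[{"sz":0.0007, "jaw":0}, {"sz":0.0014, "jaw":0}, {"sz":0.0014, "jaw":0}]'; python3 -m pendant '[{"sz":0.0005, "jaw":0}, {"sz":0.001, "jaw":0}, {"sz":0.001, "jaw":0}]'
```

```text
clock: 21.92
tool_pos: [0.579, 0.0421, 0.1474]
orientation: [-179.9, -0.1, -9.5]
force: [-2.5, 2.4, 8.0]
opening: 0.0001
gripper_force: 3.6
clock: 22.3
tool_pos: [0.5791, 0.0422, 0.1465]
orientation: [-179.9, -0.1, -9.5]
force: [-3.6, 3.6, 7.6]
opening: 0.0009
gripper_force: 3.9
```

```bash
python3 -m pendant '[{"sz":0.0005, "jaw":0}, {"sz":0.001, "jaw":0}, {"sz":0.001, "jaw":0}]'
```

```text
clock: 22.68
tool_pos: [0.5791, 0.0423, 0.1456]
orientation: [-179.9, -0.1, -9.5]
force: [-3.6, 4.1, 8.4]
opening: 0.0003
gripper_force: 4.1
```

```bash
python3 -m pendant '[{"sz":0.0005, "jaw":0}, {"sz":0.001, "jaw":0}, {"sz":0.001, "jaw":0}]'
```

```text
clock: 23.05
tool_pos: [0.5791, 0.0424, 0.1446]
orientation: [-179.9, -0.1, -9.5]
force: [-4.8, 4.5, 8.4]
opening: 0.0002
gripper_force: 4.3
```

```bash
python3 -m pendant '[{"sz":0.0005, "jaw":0}, {"sz":0.001, "jaw":0}, {"sz":0.001, "jaw":0}]'
```

```text
clock: 23.42
tool_pos: [0.5791, 0.0425, 0.1436]
orientation: [-179.9, -0.1, -9.5]
force: [-3.1, 5.3, 7.6]
opening: 0.0004
gripper_force: 4.0
```

```bash
python3 -m pendant '[{"sz":0.0005, "jaw":0}, {"sz":0.001, "jaw":0}, {"sz":0.001, "jaw":0}]'
```

```text
clock: 23.8
tool_pos: [0.5793, 0.0421, 0.1421]
orientation: [-179.9, -0.1, -9.5]
force: [-0.2, 3.6, 4.3]
opening: 0.0006
gripper_force: 1.9
```

```bash
python3 -m pendant '[{"sz":0.0004, "jaw":0}, {"sz":0.0008, "jaw":0}, {"sz":0.0008, "jaw":0}]'
```

```text
clock: 24.18
tool_pos: [0.5787, 0.0412, 0.1406]
orientation: [180.0, 0.0, -9.5]
force: [1.0, 0.6, 1.4]
opening: 0.0005
gripper_force: 0.8
```

```bash
python3 -m pendant '[{"sz":0.0004, "jaw":0}, {"sz":0.0008, "jaw":0}, {"sz":0.0008, "jaw":0}]'
```

```text
clock: 24.55
tool_pos: [0.5786, 0.0413, 0.1399]
orientation: [180.0, 0.0, -9.5]
force: [0.1, 0.4, 0.8]
opening: 0.0006
gripper_force: 0.6
```

```bash
python3 -m pendant '[{"sz":0.0004, "jaw":0}, {"sz":0.0008, "jaw":0}, {"sz":0.0008, "jaw":0}]'
```

```text
clock: 24.92
tool_pos: [0.5787, 0.0414, 0.1391]
orientation: [180.0, 0.0, -9.5]
force: [1.3, 0.4, 1.3]
opening: 0.0002
gripper_force: 0.6
```

```bash
python3 -m pendant '[{"sz":0.0004, "jaw":0}, {"sz":0.0008, "jaw":0}, {"sz":0.0008, "jaw":0}]'
```

```text
clock: 25.3
tool_pos: [0.5787, 0.0415, 0.1383]
orientation: [180.0, 0.0, -9.5]
force: [0.3, -0.1, 1.1]
opening: 0.0003
gripper_force: 0.6
```

```bash
python3 -m pendant '[{"sz":0.0004, "jaw":0}, {"sz":0.0008, "jaw":0}, {"sz":0.0008, "jaw":0}]'
```

```text
clock: 25.68
tool_pos: [0.5787, 0.0415, 0.1376]
orientation: [-180.0, 0.0, -9.5]
force: [0.4, 0.2, 1.0]
opening: 0.0004
gripper_force: 0.6
```

```bash
python3 -m pendant '[{"sz":0.0004, "jaw":0}, {"sz":0.0008, "jaw":0}, {"sz":0.0008, "jaw":0}]'
```

```text
clock: 26.05
tool_pos: [0.5788, 0.0415, 0.1367]
orientation: [-180.0, 0.0, -9.5]
force: [0.4, 1.0, 0.6]
opening: 0.0005
gripper_force: 0.6
```

```bash
python3 -m pendant '[{"sz":0.0004, "jaw":0}, {"sz":0.0008, "jaw":0}, {"sz":0.0008, "jaw":0}]'
```

```text
clock: 26.42
tool_pos: [0.5787, 0.0414, 0.136]
orientation: [180.0, 0.0, -9.5]
force: [-0.4, 1.0, 1.9]
opening: 0.0004
gripper_force: 0.7
```

```bash
python3 -m pendant '[{"sz":0.0004, "jaw":0}, {"sz":0.0008, "jaw":0}, {"sz":0.0008, "jaw":0}]'
```

```text
clock: 26.8
tool_pos: [0.5788, 0.0415, 0.1352]
orientation: [-180.0, -0.0, -9.5]
force: [-0.1, 1.8, 1.9]
opening: 0.0003
gripper_force: 1.2
```

Force begins to rise, so I continue in 0.5 mm steps.

```bash
python3 -m pendant '[{"sz":0.0003, "jaw":0}, {"sz":0.0006, "jaw":0}, {"sz":0.0006, "jaw":0}]'
```

```text
clock: 27.18
tool_pos: [0.5788, 0.0415, 0.1351]
orientation: [-180.0, -0.0, -9.5]
force: [-2.7, 2.3, 6.4]
opening: 0.0005
gripper_force: 3.2
```

```bash
python3 -m pendant '[{"sz":0.0003, "jaw":0}, {"sz":0.0006, "jaw":0}, {"sz":0.0006, "jaw":0}]'
```

```text
clock: 27.55
tool_pos: [0.5788, 0.0415, 0.1349]
orientation: [-180.0, -0.0, -9.5]
force: [-4.2, 2.6, 9.9]
opening: 0.0008
gripper_force: 5.1
```

```bash
python3 -m pendant '[{"sz":0.0003, "jaw":0}, {"sz":0.0005, "jaw":0}, {"sz":0.0005, "jaw":0}]'
python3 - <<'E'
from h import *
P=snap("top")[1]
c=np.array([.566,-.0378]);e=np.array([-.165,-.986]);k=np.array([.986,-.165])
x=(P[...,:2]-c)@e;y=(P[...,:2]-c)@k
m=(abs(x)<.09)&(y>-.12)&(y<.12)&(P[...,2]<.125)&(P[...,2]>.09);s=np.polyfit(x[m],P[...,2][m],1);print(m.sum(),s)
E
```

```text
clock: 27.92
tool_pos: [0.5788, 0.0415, 0.1349]
orientation: [-180.0, -0.0, -9.5]
force: [-4.9, 1.9, 14.1]
opening: 0.0004
gripper_force: 6.7
3743 [-0.00901753  0.11030144]
```

The position has stopped while the force climbs, so the lid is on the buffers. One more small step, then withdraw.

```bash
python3 -m pendant '[{"sz":0.0003, "jaw":0}, {"sz":0.0005, "jaw":0}, {"sz":0.0005, "jaw":0}, {"sz":0.0005, "jaw":0}]'; python3 -m pendant '[{"sz":-0.002, "jaw":0}, {"sz":-0.01, "jaw":0}, {"sz":-0.05, "jaw":0}, {"sz":-0.1, "jaw":0}, {"sz":-0.1, "jaw":0}, {"sz":-0.1, "jaw":0}]'
python3 - <<'E'
from h import *
for i in range(2):
    P=snap("top")[1]
    c=np.array([.566,-.0378]);e=np.array([-.165,-.986]);k=np.array([.986,-.165])
    x=(P[...,:2]-c)@e;y=(P[...,:2]-c)@k
    m=(abs(x)<.09)&(y>-.12)&(y<.12)&(P[...,2]<.125)&(P[...,2]>.09);s=np.polyfit(x[m],P[...,2][m],1);print(m.sum(),s)
E
```

```text
clock: 28.48
tool_pos: [0.5788, 0.0415, 0.1347]
orientation: [-180.0, -0.1, -9.5]
force: [-6.1, 3.0, 16.8]
opening: 0.0005
gripper_force: 8.3
clock: 29.22
tool_pos: [0.5784, 0.0413, 0.2328]
orientation: [-180.0, 0.0, -9.5]
force: [-0.7, 0.1, -0.1]
opening: 0.0005
gripper_force: 0.0
3838 [-0.00827924  0.11029461]
3843 [-0.0080493   0.11030967]
```

Lid stayed home after release, with no contact on the tool. Handing in.

```bash
python3 -c "
from plant import job
print(job.close_job())"
```

```text
the job is handed in; nothing more can be done
None
```

The segment is seated in the empty bay, the lid was lowered gently and pressed onto its buffers with about 17 N, and it stayed home after release; the job is handed in at about 29 s, with no verdict returned.

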